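Check a printing screen's off-contact gap with a taper gauge

ROBOT

A 7-joint arm with a two-finger parallel gripper is mounted at the origin on the work surface. World frame = base frame: x ahead of the robot, y to its left, z up, the work surface at z = 0. Lengths are in m, angles in rad, forces in N, time in s.
With the tool pointing down it reaches from about 0.425 to 1.025 m from the base axis. Payload 9.4 kg.
Tool frame: the origin (TCP) lies midway between the tips of the shut fingers; the grasp point (between the pads) lies 19 mm behind it (arm.hold_point_z is the distance from the TCP to the grasp point, in m); z points along the fingers, y is the line along which they close (so a half turn about z gives the same grasp; the last joint's range is limited). The gripper opens to 85 mm and grips with 20 to 120 N. Pads are 22 mm wide; open, the fingers measure 114 mm over their backs; the gripper's body (76 mm by 85 mm) begins 54 mm behind the grasp point. The pads swing forward as they close: fully open they stand 13 mm farther back than shut.
Start: joints at [1.08, 0.599, -0.003, 1.599, 0.002, 0.943, -0.08], TCP at [0.292, -0.664, 0.231] pointing down, gripper open.
Joint ranges: [-2.57, 2.57], [-0.35, 1.97], [-1.29, 1.29], [0.11, 2.56], [-1.05, 4.19], [0.11, 1.86], [-2.63, 2.63]. Speed limits (rad/s): [2.22, 2.22, 3.01, 3.01, 3.14, 3.14, 3.14].

INTERFACE

Orientations are given as a unit quaternion [w, x, y, z].
In Python, from rig import arm gives the robot as it stands. Calls block until the motion is done:
- arm.move_ptp(position, orientation): joint-space move of the TCP to a pose.
- arm.movel(position, frame=None, feed=0.15): straight line of the TCP; frame=None keeps the orientation; feed is the mean speed in m/s.
- arm.move_joints(angles): joint-space move.
- arm.let_go() and arm.gripper_close(): open the fingers fully, or close them until they stop; the grip force is fixed at half the most.
- arm.dwell(seconds).
- arm.ik(position, orientation): joint angles nearest the present ones, or None.
- arm.grab_frame(name): name is "side" or "top" or "wrist"; returns (picture, depth): 480x640x3 uint8, red, green, blue; 480x640 float32, m along the optical axis (not along the pixel's ray), 0 where there is no reading.
- arm.camera_params(name): a dict with "fx", "fy", "cx", "cy" (pixels), "R" (3x3) and "t" (3): a world point X has camera coordinates R X + t; the wrist camera has in their place "hand_eye" (4x4, takes a point from camera to tool coordinates, whose origin is the TCP and whose axes are the flange's). Camera axes: x right, y down, z forward; pixel columns grow to the right and rows downward; lengths in m; the calibration is good to about 2 mm. A picture is of the moment at which its call begins: read the wrist's pose just before it. camera_params takes no time and is no camera call.
A pose or a line that the arm cannot do raises arm.PlanningError and nothing moves.
- arm.hand_in(): hands the job in; it is judged then, once.
Readings, each from a call of its own:
- arm.get_time(): time.
- arm.get_qpos(): joint angles.
- arm.get_dq(): joint speeds.
- arm.get_joint_torque(): joint torques, N m.
- arm.get_position(): TCP position.
- arm.get_ee_rot(): TCP orientation.
- arm.get_force(): force on the tool from outside, world axes, zero at the start.
- arm.get_moment(): the same for the moment, N m.
- arm.get_finger_gap(): opening from 0.0 (shut) to 1.0 (fully open).
- arm.get_finger_force(): force on a finger pad.
Only numpy, scipy, OpenCV 4.12 (cv2) and the standard library are available. Lean on these libraries where they do the work, as an engineer would, in place of code of your own. Each camera call takes 0.05 s, during which the arm holds its last target. There are 200 camera calls.

TASK

Check the gap under the small printing screen: first lift the ink pail by its handle off the print bed, where it is in the way, and set it down gently, upright, in the middle of the blue tile. Then take the taper gauge by its red grip and, keeping it flat on the bed and square to the screen's front rail, slide its thin end under the rail at the yellow tape mark until it drags snugly between bed and rail, stopping before it visibly lifts the screen off its stops. Finish while still holding the gauge by its grip at that depth, and leave everything else standing where it is.

Things in the scene. Friction and masses are not known exactly. Their poses are not given: they have to be found in the camera images.
- bed: Screen-printing table unit: level grey bed board, top 25 mm above the table, 515 x 300 mm. Origin on the table straight below the middle of the screen's front rail's front edge; x points from the bare apron (170 mm, robot side) in under the screen, square to the rail; z up. The screen lies level over the bed, its underside 3.5 to 6 mm above it, different every time.
- rail_mark (a point): Middle of the lower front edge of the screen's front rail (aluminium, 30 mm deep in x, 25 mm high, 254 mm long), below the yellow tape mark 24 mm wide. Its height less 25 mm is the gap to gauge; axes as the bed's. The screen (305 x 254 mm frame, yellow mesh) is hinged at the back and rests on stops by its weight, 1.2 kg (5 to 6 N at the rail); a wedge pushed too far lifts it.
- pail_handle (a point): Ink pail: steel canister, orange lid, 78 mm across, 138 mm tall, 0.3 to 0.65 kg, upright on the apron before the tape mark. The point is the middle of its handle: a round wooden bar 16 mm thick, 58 mm long along the pail's y axis, level, on a stiff wire bail, 130 mm above the pail's underside, 37 mm clear below the bar. z up.
- tile: Blue ceramic tile 130 x 130 x 6 mm, fixed flat on the table to the left or right of the bed. Origin at the centre of its underside (table level).
- gauge_grip (a point): Taper gauge, 0.12 kg, flat on a green mat 3 mm thick at the other side of the bed from the tile. The point lies in its red grip, a block 62 mm long (x), 16 mm wide (y), 8 to 44 mm above the gauge's flat underside; the point is 28 mm above the underside. x points to the thin end, z up. The steel blade's top tapers from 8 mm thick, 35 mm ahead of the point, to the thin end.
- gauge_tip (a point): Middle of the blade's thin end, on the underside: 125 mm ahead of gauge_grip along x, 28 mm below it. The blade is 20 mm wide and 2 mm thick here, 1 mm thicker every 15 mm back.
- jar: Bystander: small blue ink jar, 44 mm across, 48 mm tall, standing on the left front corner of the bed's apron. Origin at its underside.
- squeegee: Bystander: wooden squeegee 220 mm long lying left of the screen. Origin at its underside.
- tape: Bystander: roll of yellow tape, 100 mm across, 30 mm tall, on the right. Origin at its underside.
- carton_a: Bystander: carton 50 x 50 x 85 mm, right of the screen. Origin at its underside.
- carton_b: Bystander: carton 50 x 50 x 60 mm, right of the screen. Origin at its underside.
- brush_pot: Bystander: white pot with brushes, 90 mm across, about 220 mm tall, on the left. Origin at its underside.
- bowl: Bystander: grey bowl 120 mm across, 50 mm tall, on the right. Origin at its underside.
- bottle: Bystander: white bottle 60 mm across, 150 mm tall, on the left. Origin at its underside.

How it is judged:
By the outcome, as a careful person would: the job done as asked, in the order asked, and still so for the second after the job is handed in, while the arm keeps its last pose, push and grip.
It also fails if it takes over 67 s, if anything falls off the work surface, if the arm or the gripper's body presses on something with over 40 N, if the wrist force passes 120 N, or if a joint passes its speed limit or range.

## Working session

There is one attempt and no reset: what is moved stays moved. The work goes in short steps, each a Python script; the robot and the scene stay as the last script left them, time stands still between calls to the robot, and variables do not carry over. Pictures are saved under pics/ and viewed, at most 10 in all, crops included, and the job is handed in when it is done.

```bash
mkdir -p pics; ls; python3 - <<'E'
from rig import arm
import cv2,numpy as np
for n in("top","side"):
    p,d=arm.grab_frame(n); cv2.imwrite(f"pics/{n}0.png",p[...,::-1]); np.save(f"{n}0.npy",d)
    c=arm.camera_params(n); print(n,c)
print(arm.camera_params("wrist"))
print(arm.get_time(),arm.get_position(),arm.get_ee_rot(),arm.hold_point_z)
E
```

```text
pics
top {'fx': 478.5535125275193, 'fy': 478.5535125275193, 'cx': 320.0891840825137, 'cy': 243.1233386666708, 'R': array([[ 1.41863423e-02, -9.99899316e-01,  3.25472192e-04],
       [-9.92419703e-01, -1.41199612e-02, -1.22080955e-01],
       [ 1.22073259e-01,  1.40887720e-03, -9.92520093e-01]]), 't': array([-0.01912733,  0.5746284 ,  1.27462443])}
side {'fx': 593.6070784451032, 'fy': 593.6070784451032, 'cx': 316.4048745085269, 'cy': 251.3838473852105, 'R': array([[-0.9365726 , -0.35047124, -0.00129309],
       [-0.20869909,  0.56066799, -0.80130899],
       [ 0.28156075, -0.75021417, -0.59824931]]), 't': array([0.53437134, 0.19351996, 1.40284343])}
{'fx': 384.96186589079883, 'fy': 384.96186589079883, 'cx': 321.40258916425614, 'cy': 235.3353339837187, 'hand_eye': array([[ 9.15957837e-04, -9.65462671e-01, -2.60539807e-01,
         6.50049471e-02],
       [ 9.99999575e-01,  8.56205106e-04,  3.42839658e-04,
        -3.58402948e-04],
       [-1.07923379e-04, -2.60540010e-01,  9.65463045e-01,
        -1.43247952e-01],
       [ 0.00000000e+00,  0.00000000e+00,  0.00000000e+00,
         1.00000000e+00]])}
0.1 [ 0.2913158  -0.66342874  0.23047615] [-6.75649020e-04  9.78666988e-01  2.05451752e-01 -2.16145445e-04] 0.0187
```

View pics/top0.png

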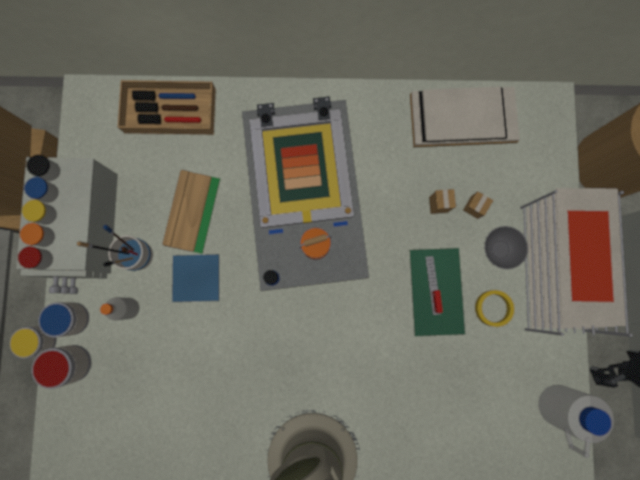

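View pics/side0.png

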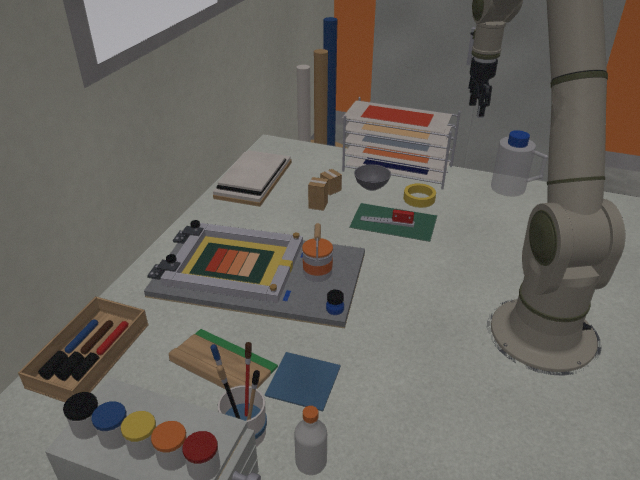

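The top view shows the pail and its handle at about (315,240), the tile at (195,278), the gauge grip at (437,301) with its tip at (430,257), and the tape mark at (307,216). The side view agrees with this layout.

```bash
cat > h.py <<'E'
from rig import arm
import cv2,numpy as np
from scipy.spatial.transform import Rotation as Ro
def q2R(q): return Ro.from_quat(q,scalar_first=True).as_matrix()
def cam(n):
    c=arm.camera_params(n); K=np.array([[c['fx'],0,c['cx']],[0,c['fy'],c['cy']],[0,0,1]])
    if n=='wrist':
        T=np.eye(4);T[:3,:3]=q2R(arm.get_ee_rot());T[:3,3]=arm.get_position()
        T=np.linalg.inv(T@c['hand_eye']); return K,T[:3,:3],T[:3,3]
    return K,np.array(c['R']),np.array(c['t'])
def onz(C,uv,z):
    K,R,t=C; d=R.T@np.linalg.inv(K)@[uv[0],uv[1],1]; o=-R.T@t
    return o+d*(z-o[2])/d[2]
def proj(C,X):
    K,R,t=C; p=K@(R@np.asarray(X)+t); return p[:2]/p[2]
def down(yaw): # tool down, tool y axis (closing) at yaw+90deg world; tool x at angle yaw
    c,s=np.cos(yaw),np.sin(yaw)
    return Ro.from_matrix(np.array([[c,s,0],[s,-c,0],[0,0,-1]])).as_quat(scalar_first=True)
def snap(n,f):
    C=cam(n); p,d=arm.grab_frame(n); cv2.imwrite(f"pics/{f}.png",p[...,::-1]); np.save(f+'.npy',d); np.savez(f+'_C.npz',K=C[0],R=C[1],t=C[2]); return C,p,d
def loadC(f):
    z=np.load(f+'_C.npz'); return z['K'],z['R'],z['t']
E
python3 - <<'E'
from h import *
C=cam('top')
for n,uv,z in [('tile c',(195.5,278),.006),('t1',(172,255),.006),('t2',(219,301),.006),('handle',(315,240),.155),('lid',(315,243),.14),('mark',(307,216),.05),('grip',(437,301),.045),('tip',(430,257),.004),('bedFL',(261,290),.025),('bedFR',(368,277),.025),('bedBL',(243,112),.025)]:
    print(n,onz(C,uv,z).round(4))
print(np.degrees(2*np.arctan2(.2054,.9787)))
p=cv2.imread('pics/top0.png')
a=cv2.resize(p[195:295,240:380],None,fx=4,fy=4,interpolation=cv2.INTER_CUBIC)
b=cv2.resize(p[245:345,405:465],None,fx=4,fy=4,interpolation=cv2.INTER_CUBIC)
cv2.imwrite('pics/crop1.png',np.hstack([a,b]))
E
```

```text
tile c [0.4761 0.3332 0.006 ]
t1 [0.5392 0.4017 0.006 ]
t2 [0.4137 0.2655 0.006 ]
handle [0.5678 0.0016 0.155 ]
lid [0.5621 0.0017 0.14  ]
mark [0.647  0.0257 0.05  ]
grip [ 0.422  -0.3261  0.045 ]
tip [ 0.544  -0.3184  0.004 ]
bedFL [0.4451 0.1483 0.025 ]
bedFR [ 0.4846 -0.1433  0.025 ]
bedBL [0.9501 0.2144 0.025 ]
23.705316077394297
```

View pics/crop1.png

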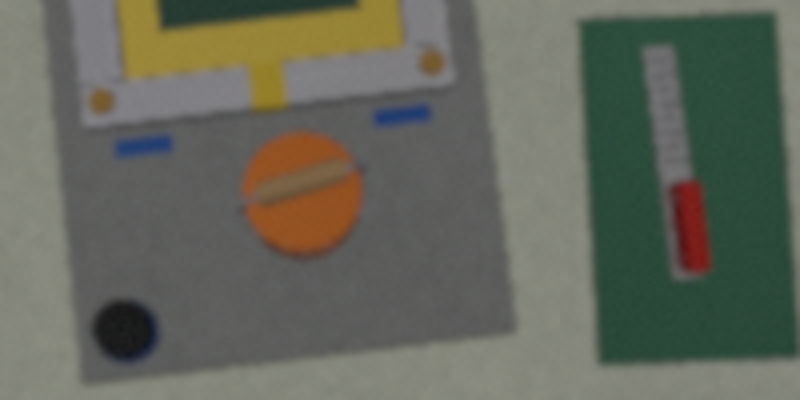

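The handle ends are at crop (255,195) and (352,165), so the bar's yaw is about 17°. The blade runs from (658,50) to the grip at about (690,228). Next I hover over the handle and look with the wrist camera.

```bash
python3 - <<'E'
from h import *
print(arm.get_force())
for y in (107,-73):
    q=down(np.radians(y))
    for P in ([.566,.002,.27],[.566,.002,.136],[.476,.333,.2],[.476,.333,.117]):
        j=arm.ik(P,q); print(y,P,None if j is None else np.round(j,2))
for y in(3.5,183.5):
    for P in ([.422,-.326,.2],[.422,-.326,.02]): j=arm.ik(P,down(np.radians(y))); print(y,P,None if j is None else np.round(j,2))
for y in(8,188):
    for P in ([.52,.01,.03],[.55,.01,.2]): j=arm.ik(P,down(np.radians(y))); print(y,P,None if j is None else np.round(j,2))
E
```

```text
[ 0.04194977  0.10074398 -0.04051464]
107 [0.566, 0.002, 0.27] [ 0.28  0.41 -0.52  1.9   0.26  0.9  -0.08]
107 [0.566, 0.002, 0.136] [ 0.18  0.57 -0.41  2.03  0.38  0.61 -0.19]
107 [0.476, 0.333, 0.2] [-0.15  0.59 -0.83  1.93  0.56  0.87 -0.98]
107 [0.476, 0.333, 0.117] [-0.35  0.63 -0.53  2.01  0.53  0.64 -0.93]
-73 [0.566, 0.002, 0.27] [-0.81  0.58  1.12  1.97 -0.63  1.   -2.23]
-73 [0.566, 0.002, 0.136] [-0.39  0.57  0.42  2.07 -0.41  0.58 -2.52]
-73 [0.476, 0.333, 0.2] [-0.01  0.7  -1.1   1.92  0.75  1.    1.98]
-73 [0.476, 0.333, 0.117] [-0.03  0.84 -1.11  1.99  0.95  0.96  1.81]
3.5 [0.422, -0.326, 0.2] [ 0.5   0.41  0.07  2.07 -0.04  0.66 -0.91]
3.5 [0.422, -0.326, 0.02] [ 0.52  0.71  0.04  2.19 -0.11  0.25 -0.85]
183.5 [0.422, -0.326, 0.2] [ 1.09  0.51 -0.77  2.04  0.5   0.79  1.66]
183.5 [0.422, -0.326, 0.02] [ 0.85  0.74 -0.44  2.16  0.81  0.4   1.38]
8 [0.52, 0.01, 0.03] [-0.17  0.68  0.05  2.21 -0.14  0.25 -1.42]
8 [0.55, 0.01, 0.2] [-0.1   0.43 -0.03  2.03  0.02  0.68 -1.57]
188 [0.52, 0.01, 0.03] [ 0.25  0.74 -0.55  2.19  0.91  0.46  0.67]
188 [0.55, 0.01, 0.2] [ 0.43  0.54 -0.79  2.    0.53  0.82  1.04]
```

```bash
python3 - <<'E'
from h import *
arm.move_ptp([.566,.002,.29],down(np.radians(107)))
print(arm.get_time(),arm.get_position(),arm.get_qpos())
snap('wrist','w1')
E
```

```text
2.6583 [0.56613504 0.00081744 0.28977071] [ 0.28964054  0.38819796 -0.53646492  1.87772995  0.2421114   0.9404148
 -0.06346165]
```

View pics/w1.png

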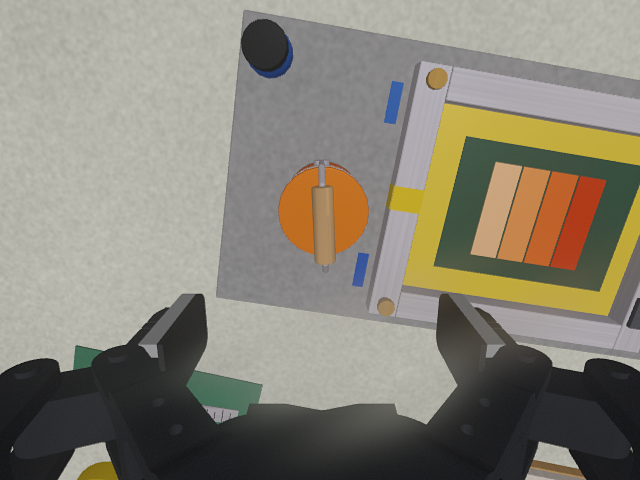

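The bar runs from (321,187) to (325,265), with its middle at about (323,226). The rail's front edge runs from about (421,62) to (370,312), and the tape at the rail front is at (390,199).

```bash
python3 - <<'E'
from h import *
C=loadC('w1'); d=np.load('w1.npy')
print('depth handle',d[226,323])
K,R,t=C
X=R.T@(np.linalg.inv(K)@[323,226,1]*d[226,323]-t); print(X)
a,b=onz(C,(321.5,187),.163),onz(C,(325,265),.155);print(a,b,(a+b)/2,np.linalg.norm(a-b),np.degrees(np.arctan2(*( (a-b)[[1,0]]))))
print('mid',onz(C,(323,226),.16))
for uv,z in [((421,62),.055),((370,312),.055),((390,199),.055),((389.5,211),.055),((392.5,187),.055),((244,11),.025),((217,297),.025)]: print(onz(C,uv,z).round(4))
E
```

```text
depth handle 0.27773088
[0.56639414 0.00106499 0.16318447]
[0.55715235 0.02769402 0.163     ] [ 0.57744579 -0.02973431  0.155     ] [ 0.56729907 -0.00102015  0.159     ] 0.061431553685475954 109.46186659382646
mid [5.66635988e-01 3.22602204e-04 1.60000000e-01]
[0.6149 0.1481 0.055 ]
[ 0.6508 -0.1005  0.055 ]
[0.6301 0.0216 0.055 ]
[0.6337 0.01   0.055 ]
[0.6285 0.0335 0.055 ]
[0.4439 0.1477 0.025 ]
[ 0.485  -0.1468  0.025 ]
```

```bash
python3 - <<'E'
from h import *
C=cam('top'); p=cv2.imread('pics/top0.png'); s=p[245:310,160:232].astype(int)
m=((s[...,0]-s[...,2])>45).astype(np.uint8)
r=cv2.minAreaRect(cv2.findNonZero(m)); c=np.array(r[0])+[160,245]; 
ys,xs=np.nonzero(m); c2=(xs.mean()+160,ys.mean()+245)
print(r,c,c2,onz(C,c,.006),onz(C,c2,.006), np.array(r[1])*1.27/478)
q=down(np.radians(109))
arm.move_ptp([.5666,.0003,.20],q); arm.movel([.5666,.0003,.136],feed=.1)
f0=np.array(arm.get_force()); arm.gripper_close(); print(arm.get_time(),arm.get_finger_gap(),arm.get_finger_force(),f0)
pz=arm.get_position(); arm.movel([pz[0],pz[1],pz[2]+.02],feed=.06); arm.dwell(.2)
print(pz,np.array(arm.get_force())-f0,arm.get_finger_gap())
E
```

```text
((35.000003814697266, 32.499996185302734), (42.99999237060547, 41.99999237060547), 90.0) [195.00000381 277.49999619] (np.float64(196.95348837209303), np.float64(273.66445182724254)) [0.4774349  0.33465664 0.006     ] [0.48814187 0.32972394 0.006     ] [0.11424684 0.11158994]
4.6 0.16609542261839075 58.47733676433563 [ 0.22797663 -0.14389325  0.11288044]
[5.67017863e-01 4.23671447e-04 1.36250193e-01] [-0.46284396  0.81942044 -4.19442566] 0.16266527428393543
```

```bash
python3 - <<'E'
from h import *
x,y,z=arm.get_position()
arm.movel([x,y,.225],feed=.15)
arm.movel([.477,.334,.225],feed=.18)
arm.movel([.477,.334,.135],feed=.12); arm.dwell(.3)
f1=np.array(arm.get_force()); print(arm.get_time(),f1)
z=.1352-.0
z=.129
while z>.108:
    arm.movel([.477,.334,z],feed=.03); f=np.array(arm.get_force())-f1
    if z<.125: print(round(z,4),f.round(2))
    if f[2]>1.5: break
    z-=.004 if z>.122 else .001
print(arm.get_time(),arm.get_position())
snap('side','s1')
p=cv2.imread('pics/s1.png'); cv2.imwrite('pics/s1c.png',cv2.resize(p[240:440,180:400],None,fx=2.7,fy=2.7))
E
```

```text
9.1667 [ 0.12946213 -0.86232702 -4.6312336 ]
0.121 [ 0.05  0.06 -0.86]
0.12 [-0.12  1.41  1.2 ]
0.119 [-0.6   1.28  1.04]
0.118 [0.36 1.07 0.12]
0.117 [0.78 0.74 3.97]
11.0833 [0.47732278 0.33419235 0.11722251]
```

View pics/s1c.png

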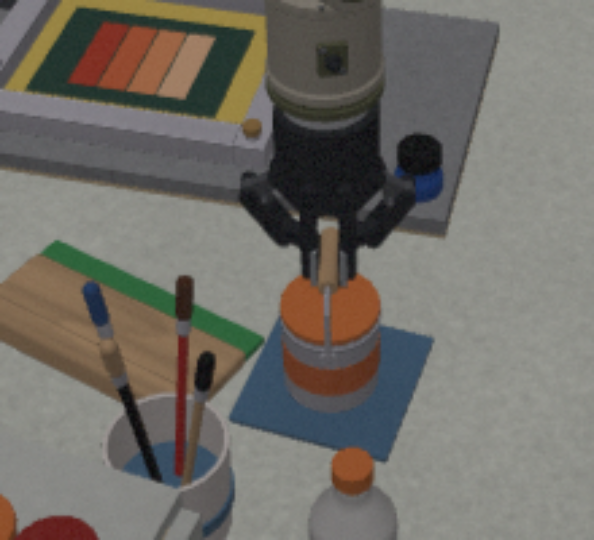

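The side view shows the pail upright near the tile's centre, at the height I expected. I'll release it, look at the mark on the way, then look at the gauge.

```bash
python3 - <<'E'
from h import *
arm.let_go(); x,y,_=arm.get_position(); arm.movel([x,y,.20],feed=.15)
snap('wrist','w2t')
arm.move_ptp([.53,.01,.25],down(np.radians(8))); snap('wrist','w2')
arm.move_ptp([.44,-.325,.22],down(np.radians(3.5))); snap('wrist','w3')
print(arm.get_time(),arm.get_position(),arm.get_force())
a=[cv2.imread(f'pics/{n}.png') for n in('w2t',)]
cv2.imwrite('pics/w2ts.png',cv2.resize(a[0],(320,240)))
E
```

```text
15.2417 [ 0.44113993 -0.32347274  0.2200718 ] [ 0.38079104  0.16840113 -0.79531697]
```

View pics/w2.png

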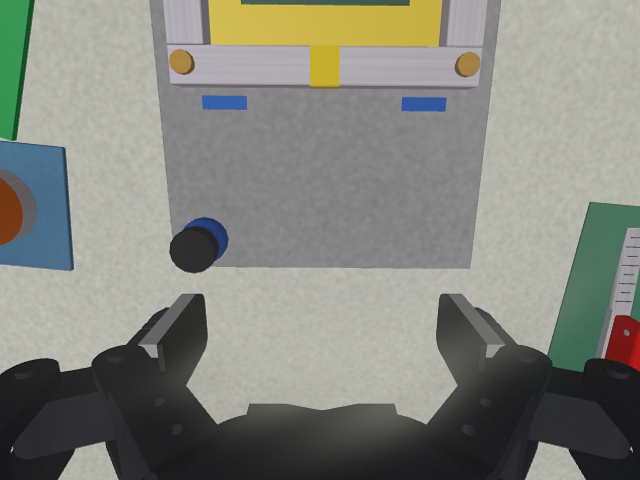

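View pics/w3.png

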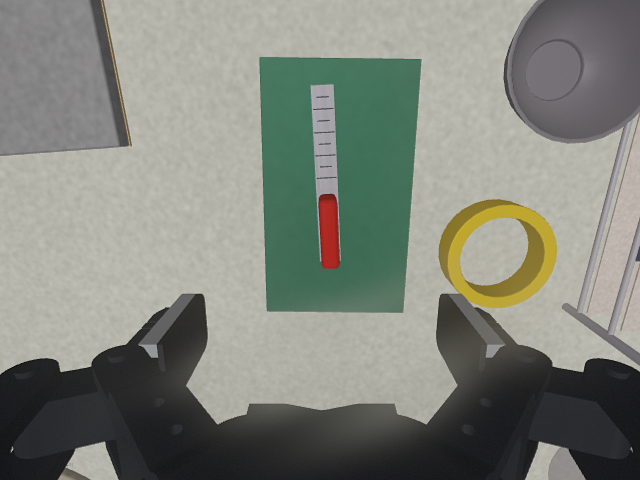

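w2 shows the rail's front edge from (169,85) to (477,88), with the tape centre at (324.5,87). w3 shows the gauge's thin end at (322,85) and the top of the red grip from (328,195) to (331,266).

```bash
python3 - <<'E'
from h import *
C=loadC('w2'); d=np.load('w2.npy')
def pt(C,d,u,v):
    K,R,t=C; return (R.T@(np.linalg.inv(K)@[u,v,1]*d[v,u]-t)).round(4)
print('rail z',pt(C,d,250,75),pt(C,d,400,75),'bed z',pt(C,d,250,130),pt(C,d,400,130))
a,b,m=[onz(C,u,.0545) for u in((169,85.5),(477,88),(324.5,87))]
print(a,b,m,'len',np.linalg.norm(a-b),'yaw',np.degrees(np.arctan2((a-b)[1],(a-b)[0]))-90, 'mid',(a+b)/2)
e,f=[onz(C,u,.025) for u in((215,267),(470,268.5))]; print('front yaw',np.degrees(np.arctan2((e-f)[1],(e-f)[0]))-90,e,f, 'dist',abs(np.cross((e-f)[:2],(m-f)[:2]))/np.linalg.norm(e-f))
C=loadC('w3'); d=np.load('w3.npy')
tip=onz(C,(322,85),.005); g1=onz(C,(328,195.5),.047); g2=onz(C,(330.5,266),.047)
print('tip',tip,'grip',g1,g2,(g1+g2)/2,'L',np.linalg.norm(g1-g2))
print('z',pt(C,d,330,240),pt(C,d,350,150))
v=(tip-(g1+g2)/2); print('dist',np.linalg.norm(v[:2]),'yaw',np.degrees(np.arctan2(v[1],v[0])))
l,r=[onz(C,u,.0107) for u in((316.5,193),(338,193))]; print('blade at grip',(l+r)/2)
E
```

```text
rail z [0.6297 0.0846 0.0565] [ 0.647  -0.0359  0.0576] bed z [0.586  0.0861 0.0249] [0.5944 0.0206 0.3928]
[0.61229676 0.1502717  0.0545    ] [ 0.64679834 -0.10126731  0.0545    ] [0.62952413 0.02331953 0.0545    ] len 0.25389414394720283 yaw 7.810066278303367 mid [0.62954755 0.0245022  0.0545    ]
front yaw 7.906553231894492 [0.44754233 0.10838484 0.025     ] [ 0.48306924 -0.14742888  0.025     ] dist 0.16855043934949593
tip [ 0.54500097 -0.31732573  0.005     ] grip [ 0.45517987 -0.32809194  0.047     ] [ 0.39369579 -0.33450464  0.047     ] [ 0.42443783 -0.33129829  0.047     ] L 0.06181759335058573
z [ 0.4174 -0.3324  0.048 ] [ 0.4913 -0.3464  0.0039]
dist 0.12137010707151835 yaw 6.610754945616039
blade at grip [ 0.45164323 -0.32821659  0.0107    ]<stdin>:8: DeprecationWarning: Arrays of 2-dimensional vectors are deprecated. Use arrays of 3-dimensional vectors instead. (deprecated in NumPy 2.0)
```

```bash
python3 - <<'E'
from h import *
q=down(np.radians(6.6)); g=[.4222,-.3316]
arm.move_ptp([*g,.09],q); arm.movel([*g,.0135],feed=.08); arm.gripper_close()
zg=arm.get_position(); print(arm.get_time(),zg,arm.get_finger_gap())
arm.movel([*g,.10],feed=.12); 
yaw=np.radians(7.85); u=np.array([np.cos(yaw),np.sin(yaw)]); m=np.array([.6295,.024])
p=m-u*(.125+.03)
arm.move_ptp([*p,.10],down(yaw)); arm.movel([*p,zg[2]+.022+.008],feed=.1); arm.dwell(.2)
print(arm.get_time(),arm.get_position(),arm.get_force(),arm.get_finger_gap()); np.save('zg.npy',zg)
C,_,_=snap('wrist','w4'); snap('side','s4')
w=cv2.imread('pics/w4.png')[0:250,160:480]; s=cv2.imread('pics/s4.png')[190:330,220:400]
cv2.imwrite('pics/c4.png',np.vstack([cv2.resize(w,(720,300))[:, :720] if 0 else cv2.resize(w,(384,300)),cv2.resize(s,(384,298))]))
E
```

```text
17.5833 [ 0.42225    -0.33164498  0.01371115] 0.17427033293506541
20.6417 [0.47630644 0.00283343 0.04430129] [-0.26528912  0.13323496 -1.64428243] 0.17733512026406034
```

View pics/w4.png

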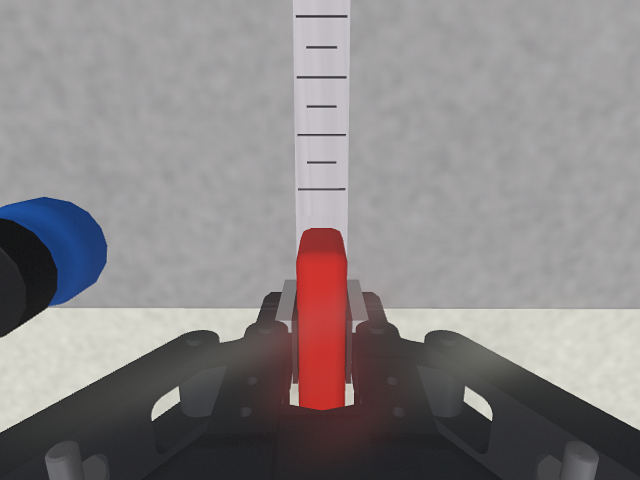

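The blade is straight along the tool axis at column 321, and the bed's front edge is level in the picture, so the gauge is square. Now I lower it by feel and slide it in, watching the force.

```bash
cat >> h.py <<'E'
def F(n=5):
    r=[]
    for _ in range(n): arm.dwell(.02); r.append(arm.get_force())
    return np.mean(r,0)
yaw=np.radians(7.85); U=np.array([np.cos(yaw),np.sin(yaw)]); M=np.array([.6295,.024])
E
python3 - <<'E'
from h import *
zg=np.load('zg.npy')[2]; p=M-U*.155; f0=F(8); z=zg+.022+.002
while z>zg+.022-.003:
    arm.movel([*p,z],feed=.03); f=F()-f0; print(round(z-zg-.022,4),f.round(2))
    if f[2]>2: break
    z-=.0006
np.savez('st.npz',z=z,f0=f0)
fb=F(8); print('base',fb-f0,arm.get_moment())
snap('side','s5')
arm.movel([*(M-U*.11),z],feed=.04)   # nominal depth 15 mm
f=F(8)-f0; print('s=15',f.round(2),'along',f[:2]@U,arm.get_time(),arm.get_position())
E
```

```text
0.002 [ 0.1  -0.07 -0.36]
0.0014 [-0.02  0.45 -0.07]
0.0008 [-0.39 -0.11 -0.26]
0.0002 [-0.16 -0.22 -0.16]
-0.0004 [-1.4  -0.32  7.42]
base [-1.1401953  -0.11530309  7.30513443] [ 0.00283766  0.18053187 -0.03093638]
s=15 [-7.67 -1.07 12.62] along -7.7446521967586 24.2333 [0.51819146 0.00855864 0.03569772]
```

```bash
python3 - <<'E'
from h import *
s=np.load('st.npz'); f0=s['f0']; z=float(s['z'])
arm.movel([*(M-U*.112),z+.0005],feed=.02)
f=F(8)-f0; print(f.round(2),'along',f[:2]@U,arm.get_position(),Ro.from_quat(arm.get_ee_rot(),scalar_first=True).as_matrix().round(4)[:,2],arm.get_moment())
snap('wrist','w6'); snap('side','s6')
a=cv2.imread('pics/s5.png')[215:300,240:360]; b=cv2.imread('pics/s6.png')[215:300,240:360]; w=cv2.imread('pics/w6.png')[0:260,160:480]
cv2.imwrite('pics/c6.png',np.vstack([np.hstack([cv2.resize(a,(390,276),interpolation=2),cv2.resize(b,(390,276),interpolation=2)]),cv2.copyMakeBorder(cv2.resize(w,(390,317)),0,0,0,390,0)]))
E
```

```text
[-0.52  0.09  0.43] along -0.5009385941046193 [0.518841   0.00878911 0.03574045] [ 3.e-04  0.e+00 -1.e+00] [-0.0004644   0.00675849 -0.00483131]
```

View pics/c6.png

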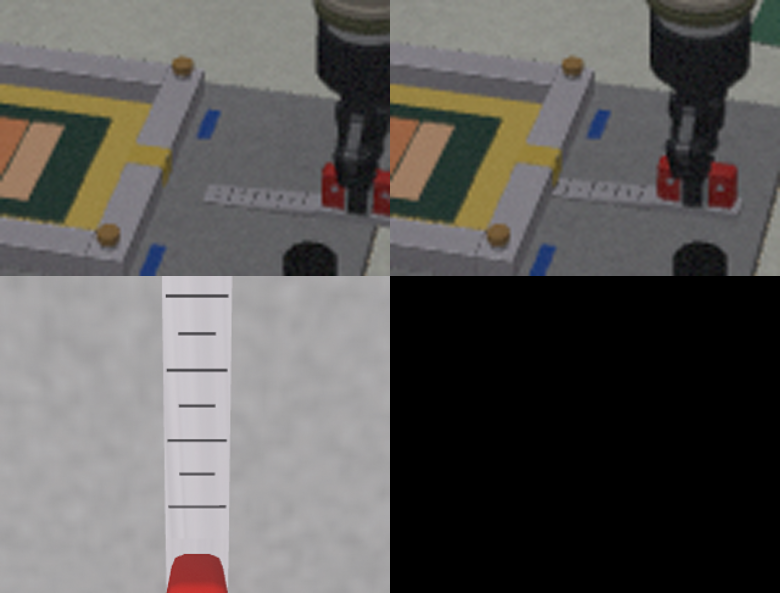

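The blade lies flat on the bed, pointing at the tape mark with its tip at the rail, and drag without preload is about 0.5 N. Now I step in.

```bash
python3 - <<'E'
from h import *
s=np.load('st.npz'); f0=s['f0']; z=float(s['z'])+.0004
d=.013; 
while d<.066:
    d+=.003 if d<.02 else .002
    arm.movel([*(M-U*(.125-d)),z],feed=.03); f=F(5)-f0; p=np.array(arm.get_position())
    a=f[:2]@U; print(round(d,4),'act',round((p[:2]-M)@U+.125,4),'along',a.round(2),'z',f[2].round(2))
    if a<-3: break
    if arm.get_time()>45: break
print(arm.get_time(),p); snap('side','s7')
E
```

```text
0.016 act 0.0162 along -0.68 z 1.9
0.019 act 0.0195 along 0.21 z 1.29
0.022 act 0.0223 along -0.12 z 2.09
0.024 act 0.024 along -1.71 z 3.18
0.026 act 0.0262 along -1.35 z 3.05
0.028 act 0.0282 along -1.3 z 3.31
0.03 act 0.0301 along -1.71 z 3.52
0.032 act 0.0321 along -1.51 z 4.09
0.034 act 0.0341 along -1.75 z 3.99
0.036 act 0.0361 along -2.16 z 4.33
0.038 act 0.0381 along -2.42 z 4.39
0.04 act 0.0401 along -2.77 z 5.2
0.042 act 0.042 along -2.31 z 4.89
0.044 act 0.044 along -2.79 z 5.75
0.046 act 0.046 along -2.91 z 5.73
0.048 act 0.048 along -3.54 z 6.08
30.05 [0.55319256 0.01350222 0.03571069]
```

```bash
cat >> h.py <<'E'
def shift(a,b):
    A,B=[cv2.imread(f'pics/{n}.png',0).astype(np.float32) for n in(a,b)]
    o=[]
    for (r0,r1,c0,c1) in [(222,300,190,290),(270,300,255,290),(330,400,160,290)]:
        w=cv2.createHanningWindow((c1-c0,r1-r0),cv2.CV_32F); o.append(np.round(cv2.phaseCorrelate(A[r0:r1,c0:c1],B[r0:r1,c0:c1],w)[0],3))
    return o
E
python3 - <<'E'
from h import *
print('6-5',shift('s5','s6'),'7-6',shift('s6','s7'))
s=np.load('st.npz'); f0=s['f0']; z=float(s['z'])+.0008
arm.movel([*(M-U*(.125-.048)),z],feed=.02); f=F(8)-f0; print('relieved',(f[:2]@U).round(2),f[2].round(2),arm.get_position()[2],arm.get_moment())
snap('side','s8'); print('8-7',shift('s7','s8'))
E
```

```text
6-5 [array([ 0.018, -0.034]), array([-0.075, -0.039]), array([ 0.494, -0.027])] 7-6 [array([-0.127,  0.02 ]), array([-0.122, -0.045]), array([0.556, 0.037])]
relieved -0.07 -0.03 0.035973997970882604 [ 0.00327075 -0.01706764  0.02241088]
8-7 [array([ 0.032, -0.049]), array([0.114, 0.012]), array([0.498, 0.042])]
```

```bash
python3 - <<'E'
from h import *
s=np.load('st.npz'); f0=s['f0']; z=float(s['z'])+.0007; d=.048
for _ in range(14):
    arm.movel([*(M-U*(.125-d)),z],feed=.03); f=F(5)-f0; p=np.array(arm.get_position())
    a=f[:2]@U; print(round(d,4),'act',round((p[:2]-M)@U+.125,4),'along',a.round(2),'z',f[2].round(2),round(p[2],5),'My',np.round(arm.get_moment()[1],3))
    if a+.5*max(f[2],0)<-1.3: break
    z+=np.clip((f[2]-1.5)*.00005,-.0001,.0001); d+=.0012
    if d>.068: break
print(arm.get_time()); np.savez('st2.npz',z=z,d=d,f0=f0); snap('side','s9'); print(shift('s8','s9'))
E
```

```text
0.048 act 0.048 along -0.28 z -0.06 0.036 My 0.032
0.0492 act 0.0492 along -0.15 z -0.2 0.03593 My 0.005
0.0504 act 0.0504 along 0.14 z -0.2 0.03584 My -0.058
0.0516 act 0.0517 along 0.03 z 0.16 0.03577 My -0.015
0.0528 act 0.0529 along -0.69 z 1.22 0.03573 My 0.12
0.054 act 0.0538 along -2.56 z 3.6 0.03573 My 0.462
0.0552 act 0.0548 along -4.25 z 4.79 0.03575 My 0.835
32.8667
[array([-0.027, -0.077]), array([-0.091,  0.038]), array([ 0.458, -0.05 ])]
```

```bash
python3 - <<'E'
from h import *
f0=np.load('st2.npz')['f0']; arm.dwell(.5); f=F(10)-f0; p=np.array(arm.get_position()); print(f.round(2),(f[:2]@U).round(2),((p[:2]-M)@U+.125).round(4),arm.get_finger_gap(),arm.get_time(),np.round(arm.get_moment(),3))
snap('side','s10'); snap('wrist','w10'); print(shift('s8','s10'))
a=cv2.imread('pics/s10.png')[215:300,220:340]; t=cv2.imread('pics/s10.png')[190:460,150:400]; w=cv2.imread('pics/w10.png')
cv2.imwrite('pics/c10.png',np.vstack([np.hstack([cv2.resize(a,(420,298),interpolation=2),cv2.resize(t,(360,298))]),np.hstack([cv2.resize(w,(390,292)),np.zeros((292,390,3),np.uint8)])]))
E
```

```text
[-5.41 -0.89  4.83] -5.48 0.0547 0.17856406489646495 33.5833 [-0.168  0.913  0.008]
[array([ 0.054, -0.04 ]), array([0.024, 0.038]), array([ 0.474, -0.017])]
```

View pics/c10.png

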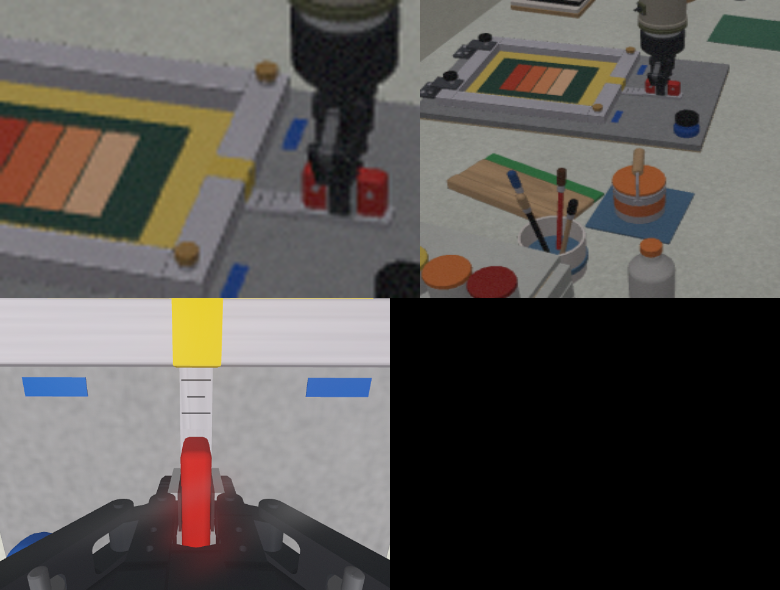

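The blade sits under the tape mark, with the tape at crop columns 172–222 and the blade at 180–212, and the rail edge is level in the picture. There is about 5.5 N of steady drag and no visible lift of the screen. The pail stands upright on the tile.

```bash
python3 -c "
from rig import arm
print(arm.hand_in())"
```

```text
the job is handed in; nothing more can be done
None
```

I handed the job in: the pail stands upright mid-tile, and the gauge, still held by its grip, is snug under the rail at the tape mark, about 55 mm in (gap about 5.6 mm), with about 5.5 N of drag and no visible lift of the screen.

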